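# Fit the rotor, its lid and the locking cap in a bench centrifuge

### The arm

A 6-joint arm with a two-finger parallel gripper is mounted at the origin on the work surface. World frame = base frame: x ahead of the robot, y to its left, z up, the work surface at z = 0. Lengths are in m, angles in rad, forces in N, time in s.
With the tool pointing down it reaches from about 0.325 to 0.775 m from the base axis. Payload 5.5 kg.
Tool frame: the origin (TCP) lies between the finger pads; the fingertips stand 22 mm ahead of it and the grasp point (between the pads) lies 3 mm ahead of it (tip_reach is the distance from the TCP to the fingertips, in m); z points along the fingers, y is the direction in which the jaws open and shut (so a half turn about z gives the same grasp; the last joint's range is limited). The gripper opens to 85 mm and grips with 20 to 120 N. Pads are 22 mm wide; open, the fingers measure 114 mm over their backs; the gripper's body (76 mm by 85 mm) begins 54 mm behind the grasp point. The pads swing forward as they close: fully open they stand 13 mm farther back than shut.
Start: joints at [-1.215, 0.091, 1.231, -0, 1.82, -0.057], TCP at [0.241, -0.55, 0.216] pointing down, gripper open.
Joint ranges: [-2.87, 2.87], [-0.86, 2.18], [0.17, 2.46], [-1.51, 4.65], [0.06, 2.69], [-2.65, 2.65]. Speed limits (rad/s): [2.57, 2.57, 3.01, 3.14, 3.14, 3.14].

### API

Orientations are given as a 3x3 rotation matrix whose columns are the frame's x, y, z axes.
In Python, from rig import state, read_camera, camera_info, close_job, tip_reach gives the robot as it stands. The module is installed in compiled form; this text tells all that it offers.
- The arm moves only by the tool servo_tool, never from a script. Its argument "moves" is a list of rows, each a list of 7 numbers: the turn, a rotation vector about the tool's x, y, z in units of 10 degrees (1.0 is 10 degrees), then the shift along the tool's x, y, z in units of 50 mm (1.0 is 50 mm), then the opening, from 0 (shut) to 1 (fully open). In form: [[wx, wy, wz, x, y, z, claw], ...]. A call has 1 to 5 rows; each row is the pose to reach, as a shift and turn from the pose measured when the call began, along the tool's axes at that moment; what a row does not reach only later rows make up. A row lasts 1/8 s, in which the tool goes at most 62.5 mm and 10.7 degrees, less where a joint would pass 70% of its speed; a pose out of reach is approached as far as the arm can. A call with a gripper value outside its range is refused whole. The fingers move at their own pace and stop on an object; "squeeze" is the grip in N (left out, the last holds). Time passes only in rows, so rows that repeat a pose let the fingers close. It gives the time, the measured TCP pose, the force and the opening at its end, in the units of the state.
- state(): the state, without advancing time (a new reading comes with each control period).
- read_camera(name): name is "scene" or "top" or "wrist"; returns (picture, depth): 420x560x3 uint8, red, green, blue; 420x560 float32, m along the optical axis (not along the pixel's ray), 0 where there is no reading.
- camera_info(name): a dict with "vertical_fov" (degrees; the focal length in pixels is half the picture's height over the tangent of half this angle, whatever the lens; pixels are square), "cx", "cy" (the principal point, pixels), "D" ([k1, k2, p1, p2, k3] as OpenCV has them; the pictures are not rectified), "cam_to_world" (4x4, takes a point from camera to world coordinates); the wrist camera has in their place "tool_from_camera" (4x4, takes a point from camera to tool coordinates, whose origin is the TCP and whose axes are the flange's). Camera axes: x right, y up, looking along -z (the intrinsics and any distortion apply to the point x, -y, -z); pixel columns grow to the right and rows downward; lengths in m; the calibration is good to about 2 mm. A picture is of the moment at which its call begins: read the wrist's pose just before it. camera_info takes no time and is no camera call.
- close_job(): hands the job in, once; it reports no verdict.
The state is a dict: "t": time; "q": joint angles; "qd": joint speeds; "tau": joint torques, N m; "eef_pos": TCP position; "orientation": TCP orientation; "ft_force": force on the tool from outside, world axes, zero at the start; "ft_torque": the same for the moment, N m; "grip_width": finger opening in m.
Only numpy, scipy, OpenCV 4.12 (cv2) and the standard library are available. Lean on these libraries where they do the work, as an engineer would, in place of code of your own. Each camera call takes 0.05 s, during which the arm holds its last target. There are 200 camera calls.

### The job

Make the open bench centrifuge ready to run: lower the metal rotor onto the spindle and, pressing only lightly, turn it until its hub drops over the drive pin and sits fully home; then put the blue rotor lid on it, and last push the black locking cap down onto the spindle until it snaps home against the lid. Do not lean hard on the rotor or ram the cap, and leave the dish, the bottle and the tube rack where they stand.

Things in the scene. Friction and masses are not known exactly. Their poses are not given: they have to be found in the camera images.
- centrifuge: White bench centrifuge, fixed: block 200 x 240 mm, 110 mm high to its deck, round chamber 140 mm wide about the spindle. Origin on the spindle axis at bench level, y to the rear, where its clear domed lid stands open: hinge 105 mm from the axis, leaning away, top 300 mm above the bench. Panel at the front (-y), 130 mm from the axis.
- drive (a point): On the spindle axis, at the top of the 52 mm steel drive plate, 85 mm above the bench, z up. A brass drive pin, 4 mm thick and 32 mm long, lies on the plate across the spindle; which way it points differs each time and is not given (these axes are the housing's). The spindle stays put under light rubbing but turns, either way, if forced with 0.07 N m.
- spindle_tip (a point): Upper tip of the spindle, 67.5 mm above the drive plate. The shaft is 18 mm thick from the plate to 45 mm above it, tapers to 12 mm at 48 mm, stays so to 64 mm and ends in a cone. Four spring balls stand 2 mm out of the thin part, 57 mm above the plate: they are the cap's catch.
- rotor_mid (a point): Middle of the aluminium rotor, half-way up its axis, 20.5 mm above its underside. Loose, 240 to 340 g, 100 mm wide, right way up. Flat top face with 12 dark holes 24 mm above the underside; the hub in its centre, 34 mm wide, rises to 41 mm and is the place to grip. Bore 20 mm, right through. Its axes are the rotor's.
- rotor_key (a point): Centre of the rotor's underside. Two crossed slots under the hub, along the rotor's x and y axes, 6 mm wide and 5 mm deep, let it drop over the drive pin at every quarter turn (to about 3.5 degrees). Resting on top of the pin this point is 4 mm above the drive plate; fully home it is level with the plate.
- lid_mid (a point): Middle of the blue rotor lid, half-way up its axis, 11 mm above its underside. Loose, 110 g, 100 mm wide, right way up. Disc 4 mm thick; the hollow collar in its centre, 48 mm wide, rises to 22 mm above the underside (grip here) and takes the rotor's hub from below. Hole in the collar's top 20 mm. In place its underside is 24 mm above the drive plate.
- cap_mid (a point): Middle of the black locking cap, half-way up its axis, 14 mm above its underside. Loose, 90 g, knurled, 34 mm wide, 28 mm tall, mouth down. Its blind bore is 14 mm at the narrowest. It first rests on the spring balls, 10 mm too high; a straight push of about 10 N snaps it past them. Home, its underside is on the lid's collar, 46 mm above the drive plate.
- dish: Bystander: closed petri dish with white lid, 94 mm wide, 16 mm high, origin at the centre of its underside.
- bottle: Bystander: white bottle, 60 mm wide, 130 mm high, origin at the centre of its underside.
- rack: Bystander: green tube rack, 70 x 170 mm, 44 mm high with its tubes, origin at the centre of its underside, y along its length.
Things that resemble listed ones, but are neither listed nor needed, are in the scene too. Of the things like the part that bears lid_mid, leave any that is brown or red; of the rest the larger one is meant.

How it is judged:
By the outcome, as a careful person would: the job done as asked, in the order asked, and still so for the second after the job is handed in, with the robot touching nothing.
It also fails if it takes over 72 s, if anything falls off the work surface, if the arm or the gripper's body presses on something with over 40 N, if the wrist force passes 120 N, or if a joint passes its speed limit or range.

## Working session

There is one attempt and no reset: what is moved stays moved. The work goes in short steps, Python scripts to look and compute and a tool call to move; the robot and the scene stay as the last step left them, time stands still between calls to the robot, and variables do not carry over. Pictures are saved under pics/ and viewed, about 8 in all and at most 12, crops included, and the job is handed in when it is done.

Besides the shell and the picture viewer there is one more tool, called after "Request:" as name([rows], argument=value, ...), one row to a line, values as JSON. servo_tool: Moves the arm, as the interface text tells. Its arguments: {"type":"object","properties":{"moves":{"type":"array","items":{"type":"array","items":{"type":"number"}}},"squeeze":{"type":"number"}},"required":["moves"]}

```bash
mkdir -p pics; python3 - <<'E'
from rig import *
import cv2,numpy as np
s=state();print(s)
for n in("scene","top"):
    p,d=read_camera(n);np.save(n+"_d.npy",d);np.save(n+"_p.npy",p)
    cv2.imwrite(f"pics/{n}0.png",p[...,::-1]);print(n,camera_info(n))
print(camera_info("wrist"),tip_reach)
E
```

```text
{'t': 0.0, 'q': array([-1.21469962e+00,  9.18372543e-02,  1.23187422e+00, -1.32167603e-05,
        1.81980757e+00, -5.66869775e-02]), 'qd': array([ 7.76359483e-04, -5.29611863e-05,  2.72061633e-03, -1.69485768e-03,
       -4.92264929e-04, -3.94694250e-04]), 'tau': array([ 3.03363471e-03, -4.58726084e+01, -4.18017554e+01,  1.93105434e-04,
        1.16255853e-02,  3.17439378e-05]), 'eef_pos': array([ 0.2405885 , -0.54931014,  0.21497043]), 'orientation': array([[ 9.16009002e-01,  4.01157128e-01, -6.83580458e-04],
       [ 4.01157699e-01, -9.16007236e-01,  1.80107128e-03],
       [ 9.63479359e-05, -1.92402107e-03, -9.99998144e-01]]), 'ft_force': array([ 0.76786141,  0.85209057, -0.32419151]), 'ft_torque': array([ 0.03801816, -0.00095609,  0.02397999]), 'grip_width': 0.08527643700884079}
scene {'vertical_fov': 57.08057185167862, 'cx': 275.5044555962752, 'cy': 211.12121314232414, 'D': array([-0.02876227,  0.        ,  0.        ,  0.        ,  0.        ]), 'cam_to_world': array([[-1.63489932e-01, -7.78803815e-01,  6.05587038e-01,
         9.96646314e-01],
       [ 9.86544610e-01, -1.2851
[... 488 characters left out ...]
32, -0.0202456 ,  0.01045946, -0.10571309],
       [ 0.00797197,  0.11926378,  0.9928306 ,  1.07509828],
       [ 0.        ,  0.        ,  0.        ,  1.        ]])}
{'vertical_fov': 69.02325218911554, 'cx': 275.6019967567491, 'cy': 208.8462787248166, 'D': array([-0.00147804,  0.        ,  0.        ,  0.        ,  0.        ]), 'tool_from_camera': array([[-5.46828678e-04,  9.45259746e-01,  3.26318423e-01,
         8.31486836e-02],
       [ 9.99999850e-01,  5.04014700e-04,  2.15751805e-04,
        -3.43485800e-04],
       [ 3.94722139e-05,  3.26318492e-01, -9.45259880e-01,
        -1.57434825e-01],
       [ 0.00000000e+00,  0.00000000e+00,  0.00000000e+00,
         1.00000000e+00]])} 0.022
```

View pics/top0.png

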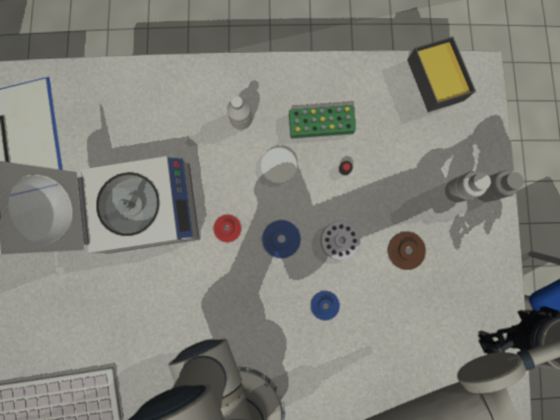

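View pics/scene0.png

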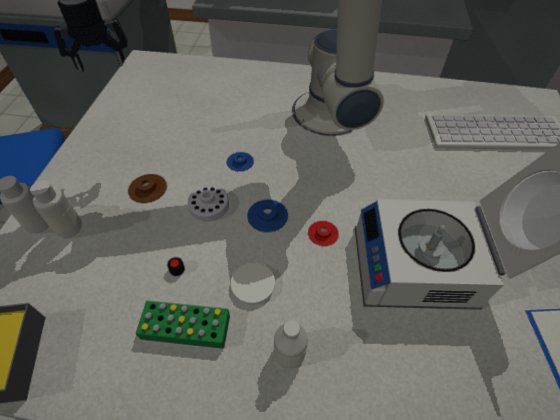

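The top view shows:
- The rotor is at (341,240), the cap with a red top at (346,167), and the spindle at about (130,203).
- Lid candidates are large blue (281,239), small blue (325,305), red (227,228) and brown (407,250). The large blue one fits, because red and brown are excluded and it is the bigger of the blues.

Next I'll measure positions.

```bash
cat > h.py <<'E'
from rig import *
import cv2,numpy as np
from scipy.spatial.transform import Rotation as R
def K(n):
    i=camera_info(n);f=210/np.tan(np.radians(i["vertical_fov"]/2))
    return np.array([[f,0,i["cx"]],[0,f,i["cy"]],[0,0,1]]),i["D"]
def c2w(n,s=None):
    i=camera_info(n)
    if n!="wrist":return i["cam_to_world"]
    T=np.eye(4);T[:3,:3]=s["orientation"];T[:3,3]=s["eef_pos"];return T@i["tool_from_camera"]
def ray(n,px,M):
    k,D=K(n);u=cv2.undistortPoints(np.float64(px).reshape(-1,1,2),k,D)[:,0]
    return M[:3,3],np.c_[u[:,0],-u[:,1],-np.ones(len(u))]@M[:3,:3].T
def on_plane(n,px,z,M):
    o,d=ray(n,px,M);return o+d*((z-o[2])/d[:,2])[:,None]
def with_depth(n,px,dep,M):
    o,d=ray(n,px,M);p=np.int32(np.round(px)).reshape(-1,2);return o+d*dep[p[:,1],p[:,0]][:,None]
def cloud(n,dep,M):
    y,x=np.nonzero(dep>0);return with_depth(n,np.c_[x,y],dep,M),np.c_[x,y]
def proj(n,P,M):
    k,D=K(n);Pc=(np.atleast_2d(P)-M[:3,3])@M[:3,:3];Pc=Pc*[1,-1,-1]
    return cv2.projectPoints(Pc,np.zeros(3),np.zeros(3),k,D)[0][:,0]
def go(P,yaw_y=None,s=None):
    """rows units to bring TCP to P (world), tool straight down, jaw axis (tool y) at world angle yaw_y"""
    s=s or state();A=s["orientation"]
    if yaw_y is None:yaw_y=np.arctan2(A[1,1],A[0,1])
    y=np.array([np.cos(yaw_y),np.sin(yaw_y),0]);z=np.array([0,0,-1.]);B=np.c_[np.cross(y,z),y,z]
    w=np.degrees(R.from_matrix(A.T@B).as_rotvec())/10
    return np.round(np.r_[w,A.T@(np.array(P)-s["eef_pos"])/.05],2).tolist()
E
python3 - <<'E'
from h import *
for n,pts in (("top",dict(rotor=(341,240),lid=(281,239),sm=(325,305),cap=(346,167),dish=(278,165),spin=(130,203),red=(227,228))),("scene",dict(rotor=(208,204),lid=(268,214),sm=(240,160),cap=(176,266),spin=(437,235)))):
    d=np.load(n+"_d.npy");p=np.load(n+"_p.npy");M=c2w(n)
    P,px=cloud(n,d,M)
    for k,c in pts.items():
        c0=with_depth(n,[c],d,M)[0]
        if k=="spin":
            m=(np.hypot(*(P-c0)[:,:2].T)<.08)&(P[:,2]>.09);print(n,k,c0.round(3));continue
        r=.03 if k=="cap" else .056
        for _ in range(4):
            m=(np.hypot(*(P-c0)[:,:2].T)<r)&(P[:,2]>.006)
            q=P[m];c0=np.r_[(q[:,:2].max(0)+q[:,:2].min(0))/2,0]
        print(n,k,c0.round(3),"ext",np.ptp(q[:,:2],axis=0).round(3),"top",np.percentile(q[:,2],98).round(3),"base",np.median(P[(np.hypot(*(P-c0)[:,:2].T)<.09)&(P[:,2]<.006),2]).round(4))
    # housing deck and chamber
    m=(abs(P[:,2]-.11)<.004)&(abs(P[:,1]-.3)<.25)&(P[:,0]>.2)
    q=P[m];print("deck",q.min(0),q.max(0),cv2.minAreaRect(np.float32(q[:,:2])))
    q=P[(P[:,2]>.125)&(np.hypot(P[:,0]-.38,P[:,1]-.28)<.07)];print("shaft>.125",len(q),q.mean(0),q.max(0))
E
```

```text
top rotor [ 0.427 -0.271  0.   ] ext [0.102 0.106] top 0.043 base 0.0005
top lid [ 0.437 -0.115  0.   ] ext [0.095 0.103] top 0.026 base 0.001
top sm [ 0.261 -0.226  0.   ] ext [0.073 0.08 ] top 0.02 base 0.0008
top cap [ 0.614 -0.288  0.   ] ext [0.032 0.031] top 0.032 base 0.0004
top dish [ 0.627 -0.115  0.   ] ext [0.093 0.091] top 0.02 base 0.0002
top spin [0.519 0.235 0.117]
top red [0.464 0.022 0.   ] ext [0.067 0.059] top 0.019 base 0.0006
deck [0.40701544 0.12137493 0.10600726] [0.62984066 0.35938133 0.1139867 ] ((0.519554078578949, 0.23972180485725403), (0.2009420245885849, 0.21694792807102203), 7.461010932922363)<stdin>:17: RuntimeWarning: Mean of empty slice.
  ret = um.true_divide(
Traceback (most recent call last):
ValueError: zero-size array to reduction operation maximum which has no identity
```

```bash
python3 - <<'E'
from h import *
print(go((.427,-.271,.2),np.radians(-25)))
n="scene";M=c2w(n)
print(on_plane(n,[(440,228)],.1525,M),on_plane("top",[(130,203)],.14,c2w("top")))
E
```

```text
[-0.01, -0.0, -4.13, 5.65, -3.6, 0.31]
[[0.52472027 0.23949705 0.1525    ]] [[0.51632335 0.22664675 0.14      ]]
```

Request:
servo_tool([
  [0, 0, -1, 1, -0.7, 0, 1],
  [0, 0, -2, 2.1, -1.4, 0.1, 1],
  [0, 0, -3, 3.2, -2.1, 0.2, 1],
  [0, 0, -3.7, 4.3, -2.8, 0.3, 1],
  [0, 0, -4.13, 5.65, -3.6, 0.31, 1],
])

```text
t: 0.72
eef_pos: [0.4134, -0.2891, 0.1993]
orientation: [[0.421, 0.907, -0.001], [0.907, -0.421, 0.002], [0.002, -0.002, -1.0]]
ft_force: [1.0, -0.4, 0.2]
grip_width: 0.0857
```

Request:
servo_tool([
  [0, 0, 0, 0, 0, 0, 1],
])

```text
t: 0.85
eef_pos: [0.4152, -0.2857, 0.1991]
orientation: [[0.415, 0.91, -0.001], [0.91, -0.415, 0.003], [0.003, -0.003, -1.0]]
ft_force: [0.4, -0.5, 0.2]
grip_width: 0.0854
```

```bash
cat > look.py <<'E'
from h import *
import sys
s=state();p,d=read_camera("wrist");M=c2w("wrist",s);tag=sys.argv[1]
cv2.imwrite(f"pics/{tag}.png",p[...,::-1]);np.savez(tag,p=p,d=d,M=M)
print("t",s["t"],"pos",s["eef_pos"].round(4),"F",s["ft_force"].round(2),"w",s["grip_width"].round(4),"yaw",np.degrees(np.arctan2(*s["orientation"][[1,0],1])).round(1),"q6",s["q"][5].round(2))
E
python3 look.py rot; python3 - <<'E'
from h import *
z=np.load("rot.npz");P,px=cloud("wrist",z["d"],z["M"])
for lo,hi,nm in((.019,.028,"face"),(.036,.046,"hub")):
    m=(P[:,2]>lo)&(P[:,2]<hi)&(np.hypot(P[:,0]-.427,P[:,1]+.271)<.07);q=P[m]
    print(nm,len(q),np.median(q[:,2]),cv2.minEnclosingCircle(np.float32(q[:,:2])),(q.max(0)+q.min(0))/2)
print(go((.427,-.271,.1)))
E
```

```text
face 5527 0.023580198688150644 ((0.4251166582107544, -0.2661033570766449), 0.0500519722700119) [ 0.42532317 -0.26603767  0.02348599]
hub 566 0.040536476047485864 ((0.425153523683548, -0.26607874035835266), 0.017148226499557495) [ 0.42529125 -0.26589713  0.03933984]
[-0.02, -0.01, -0.0, 0.4, 0.1, 1.98]Traceback (most recent call last):
  File "look.py", line 5, in <module>
    print("t",s["t"],"pos",s["eef_pos"].round(4),"F",s["ft_force"].round(2),"w",s["grip_width"].round(4),"yaw",np.degrees(np.arctan2(*s["orientation"][[1,0],1])).round(1),"q6",s["q"][5].round(2))
                                                                                ^^^^^^^^^^^^^^^^^^^^^
AttributeError: 'float' object has no attribute 'round'
```

```bash
sed -i 's/s\["grip_width"\].round(4)/round(s["grip_width"],4)/' look.py; python3 - <<'E'
from h import *
print(go((.43,-.12,.2)))
print(go((.52,.235,.25)))
E
```

```text
[-0.02, -0.01, -0.0, 3.17, -1.11, -0.01]
[-0.02, -0.01, -0.0, 10.38, -2.44, -1.0]
```

Request:
servo_tool([
  [0, 0, 0, 1, -0.35, 0, 1],
  [0, 0, 0, 2.1, -0.75, 0, 1],
  [0, 0, 0, 3.1, -1.1, 0, 1],
])

```text
t: 1.27
eef_pos: [0.4283, -0.1235, 0.1991]
orientation: [[0.421, 0.907, -0.002], [0.907, -0.421, 0.002], [0.001, -0.003, -1.0]]
ft_force: [-0.1, -0.0, 0.2]
grip_width: 0.0852
```

```bash
python3 look.py lid; python3 - <<'E'
from h import *
z=np.load("lid.npz");P,px=cloud("wrist",z["d"],z["M"])
for lo,hi,nm in((.0025,.007,"disc"),(.018,.026,"collar")):
    m=(P[:,2]>lo)&(P[:,2]<hi)&(np.hypot(P[:,0]-.437,P[:,1]+.115)<.058);q=P[m]
    print(nm,len(q),np.median(q[:,2]),cv2.minEnclosingCircle(np.float32(q[:,:2])),(q.max(0)+q.min(0))/2)
print(go((.52,.235,.25)))
E
```

```text
t 1.275 pos [ 0.4283 -0.1235  0.1991] F [-0.05 -0.03  0.18] w 0.0852 yaw -24.9 q6 0.08
disc 3741 0.0036439834797912796 ((0.43273085355758667, -0.11581004410982132), 0.04991595074534416) [ 0.43278638 -0.11610699  0.00467139]
collar 1180 0.02146335607919525 ((0.43268877267837524, -0.11597965657711029), 0.024184394627809525) [ 0.43259876 -0.11588341  0.02101974]
[-0.02, -0.03, -0.0, 7.19, -1.29, -0.97]
```

Request:
servo_tool([
  [0, 0, 0, 1.1, -0.2, -0.6, 1],
  [0, 0, 0, 2.2, -0.4, -0.97, 1],
  [0, 0, 0, 3.3, -0.6, -0.97, 1],
  [0, 0, 0, 4.4, -0.8, -0.97, 1],
  [0, 0, 0, 5.5, -1, -0.97, 1],
])

```text
t: 1.95
eef_pos: [0.4989, 0.1523, 0.2496]
orientation: [[0.419, 0.908, -0.001], [0.908, -0.419, 0.006], [0.005, -0.003, -1.0]]
ft_force: [0.3, -0.8, 0.1]
grip_width: 0.0858
```

Request:
servo_tool([
  [0, 0, 0, 1, -0.2, 0, 1],
  [0, 0, 0, 1.7, -0.3, 0, 1],
  [0, 0, 0, 1.7, -0.3, 0, 1],
])

```text
t: 2.33
eef_pos: [0.5217, 0.236, 0.2485]
orientation: [[0.418, 0.908, -0.003], [0.908, -0.418, 0.005], [0.003, -0.005, -1.0]]
ft_force: [-0.0, -0.6, -0.9]
grip_width: 0.0854
```

```bash
python3 look.py spin; python3 - <<'E'
from h import *
z=np.load("spin.npz");P,px=cloud("wrist",z["d"],z["M"])
m=(P[:,2]>.120)&(np.hypot(P[:,0]-.52,P[:,1]-.235)<.03);q=P[m];print(len(q),q.min(0),q.max(0))
for a in np.arange(.12,.156,.005):
    t=q[(q[:,2]>a)&(q[:,2]<a+.005)]
    if len(t)>3:print(a.round(3),len(t),cv2.minEnclosingCircle(np.float32(t[:,:2])),t.mean(0))
q=P[(abs(P[:,2]-.110)<.003)&(np.hypot(P[:,0]-.52,P[:,1]-.235)<.09)]
E
python3 -c "
import cv2;i=cv2.imread('pics/spin.png');cv2.imwrite('pics/spinc.png',cv2.convertScaleAbs(i,alpha=1.3))"
```

```text
t 2.325 pos [0.5217 0.236  0.2485] F [-0.03 -0.64 -0.91] w 0.0854 yaw -24.7 q6 0.8
9397 [0.50286149 0.23466339 0.12036763] [0.54964168 0.26192724 0.35962559]
0.12 26 ((0.5187274217605591, 0.24737319350242615), 0.008310227654874325) [0.52093459 0.25071754 0.1226358 ]
0.125 42 ((0.5173454880714417, 0.244980126619339), 0.008945451118052006) [0.51921721 0.24862694 0.12853946]
0.13 77 ((0.5175188183784485, 0.24527040123939514), 0.008609142154455185) [0.51924909 0.24873079 0.13122473]
0.135 9 ((0.5196366310119629, 0.24963077902793884), 0.002868562936782837) [0.51985865 0.24981899 0.1370673 ]
0.14 51 ((0.5172087550163269, 0.24523356556892395), 0.008097456768155098) [0.5187794  0.24768019 0.14310577]
0.145 77 ((0.5179471373558044, 0.24517540633678436), 0.0067175221629440784) [0.51799816 0.24638387 0.14860444]
0.15 76 ((0.5164600610733032, 0.24305510520935059), 0.004069627728313208) [0.51732972 0.24498516 0.1513728 ]
```

View pics/spinc.png

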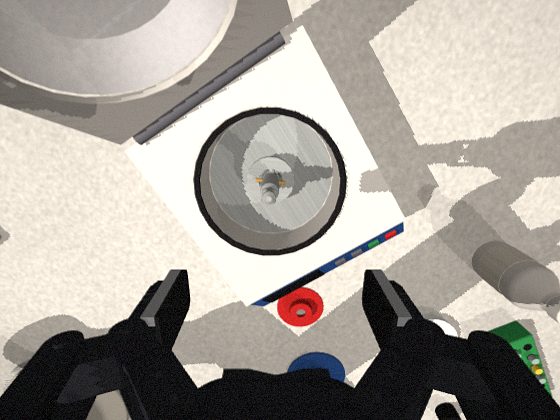

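The image shows the chamber centred at about (270,181), the spindle tip at about (267,199), and the brass pin ends at about (258,181) and (283,182).

```bash
python3 - <<'E'
from h import *
z=np.load("spin.npz");M=z["M"];p=z["p"];hsv=cv2.cvtColor(p,cv2.COLOR_RGB2HSV)
c=hsv[150:220,225:315]
m=(c[...,0]>12)&(c[...,0]<35)&(c[...,1]>110)
y,x=np.nonzero(m);print(len(x));W=on_plane("wrist",np.c_[x+225,y+150],.089,M)
l=x+225<270
a,b=W[l].mean(0),W[~l].mean(0);print("pin",len(W[l]),a,b,(a+b)/2,"deg",np.degrees(np.arctan2(*(b-a)[[1,0]])))
k=(hsv[...,2]<60).astype(np.uint8);k[265:]=0;k[:, :180]=0;k[:,360:]=0;k[:95]=0
cs=max(cv2.findContours(k,cv2.RETR_EXTERNAL,cv2.CHAIN_APPROX_NONE)[0],key=lambda c:cv2.boundingRect(c)[2])
w=on_plane("wrist",cs[:,0].astype(float),.112,M);print("ring",cv2.boundingRect(cs),cv2.minEnclosingCircle(np.float32(w[:,:2])),cv2.fitEllipse(np.float32(w[:,:2])))
for t in ((267,200),(267,203)):print(on_plane("wrist",[t],.1525,M))
P,px=cloud("wrist",z["d"],M)
q=P[(P[:,2]>.1505)&(P[:,2]<.156)&(np.hypot(P[:,0]-.518,P[:,1]-.243)<.01)];print("tip",q.mean(0),len(q))
q=P[(P[:,2]>.084)&(P[:,2]<.0865)&(np.hypot(P[:,0]-.518,P[:,1]-.243)<.05)];print("plate",len(q),cv2.minEnclosingCircle(np.float32(q[:,:2])))
i=p[150:230,215:325];cv2.imwrite("pics/pin.png",cv2.resize(i[...,::-1],None,fx=6,fy=6,interpolation=cv2.INTER_CUBIC))
E
```

```text
38
pin 19 [0.50685429 0.25107172 0.089     ] [0.52790442 0.2384283  0.089     ] [0.51737936 0.24475001 0.089     ] deg -30.99044637353573
ring (194, 108, 152, 147) ((0.5172367691993713, 0.2442183643579483), 0.07549484074115753) ((0.5171884298324585, 0.2443126142024994), (0.14914149045944214, 0.1497231125831604), 71.73028564453125)
[[0.51545692 0.24383425 0.1525    ]]
[[0.51428762 0.24135809 0.1525    ]]
tip [0.51735356 0.24490589 0.15169219] 59
plate 911 ((0.5173419713973999, 0.24505113065242767), 0.025794273242354393)
```

View pics/pin.png

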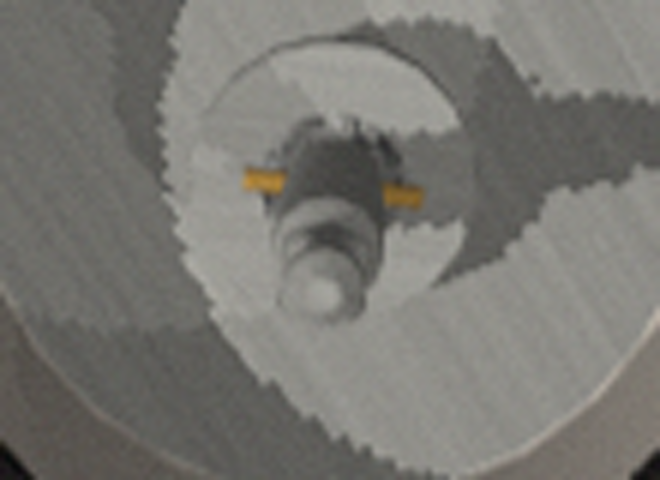

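```bash
python3 - <<'E'
from h import *
print(go((.4252,-.266,.12),np.radians(-25)))
E
```

```text
[-0.02, -0.02, 0.02, -9.91, 2.46, 2.54]
```

Request:
servo_tool([
  [0, 0, 0, -1.1, 0.27, 0, 1],
  [0, 0, 0, -2.2, 0.54, 0, 1],
  [0, 0, 0, -3.4, 0.8, 0, 1],
  [0, 0, 0, -4.6, 1.1, 0.3, 1],
  [0, 0, 0, -5.8, 1.4, 0.8, 1],
])

```text
t: 3.0
eef_pos: [0.4632, -0.0568, 0.2108]
orientation: [[0.422, 0.906, 0.0], [0.906, -0.422, 0.003], [0.003, -0.001, -1.0]]
ft_force: [1.3, -0.2, 0.9]
grip_width: 0.0852
```

Request:
servo_tool([
  [0, 0, 0, -1.2, 0.3, 0.4, 1],
  [0, 0, 0, -2.4, 0.6, 0.8, 1],
  [0, 0, 0, -3.5, 0.9, 1.2, 1],
  [0, 0, 0, -4.1, 1.06, 1.6, 1],
  [0, 0, 0, -4.1, 1.06, 1.6, 1],
])

```text
t: 3.62
eef_pos: [0.4214, -0.2678, 0.1279]
orientation: [[0.429, 0.903, -0.003], [0.903, -0.429, 0.004], [0.002, -0.005, -1.0]]
ft_force: [-0.5, -0.3, -0.5]
grip_width: 0.0854
```

```bash
python3 - <<'E'
from h import *
s=state();print(s["t"],s["eef_pos"]);print(go((.4252,-.266,.05),np.radians(-25)))
E
```

```text
3.625 [ 0.42137569 -0.26775826  0.1278939 ]
[-0.03, -0.01, -0.04, 0.06, 0.06, 1.56]
```

Request:
servo_tool([
  [0, 0, 0, 0.06, 0.06, 0.6, 1],
  [-0.03, 0, 0, 0.06, 0.06, 1.2, 1],
  [-0.03, 0, 0, 0.06, 0.06, 1.5, 1],
  [-0.03, 0, 0, 0.06, 0.06, 1.56, 1],
  [-0.03, 0, 0, 0.06, 0.06, 1.56, 1],
])

```text
t: 4.25
eef_pos: [0.4256, -0.2663, 0.0512]
orientation: [[0.429, 0.904, 0.003], [0.904, -0.429, 0.001], [0.002, 0.002, -1.0]]
ft_force: [0.1, -0.1, 0.6]
grip_width: 0.085
```

Request:
servo_tool([
  [0, 0, 0, 0, 0, 0, 0.35],
  [0, 0, 0, 0, 0, 0, 0.3],
  [0, 0, 0, 0, 0, 0, 0.2],
  [0, 0, 0, 0, 0, 0, 0.2],
  [0, 0, 0, 0, 0, 0, 0.2],
], squeeze=50)

```text
t: 4.88
eef_pos: [0.4255, -0.2663, 0.0512]
orientation: [[0.429, 0.904, 0.003], [0.904, -0.429, 0.001], [0.002, 0.002, -1.0]]
ft_force: [0.4, 0.4, 0.7]
grip_width: 0.0172
```

```bash
python3 look.py g1; python3 -c "
from h import *
p,d=read_camera('scene');cv2.imwrite('pics/g1s.png',cv2.resize(p[140:280,120:300,::-1],None,fx=4,fy=4))"
```

```text
t 4.875 pos [ 0.4255 -0.2663  0.0512] F [0.35 0.39 0.71] w 0.0172 yaw -25.4 q6 -0.19
```

View pics/g1s.png

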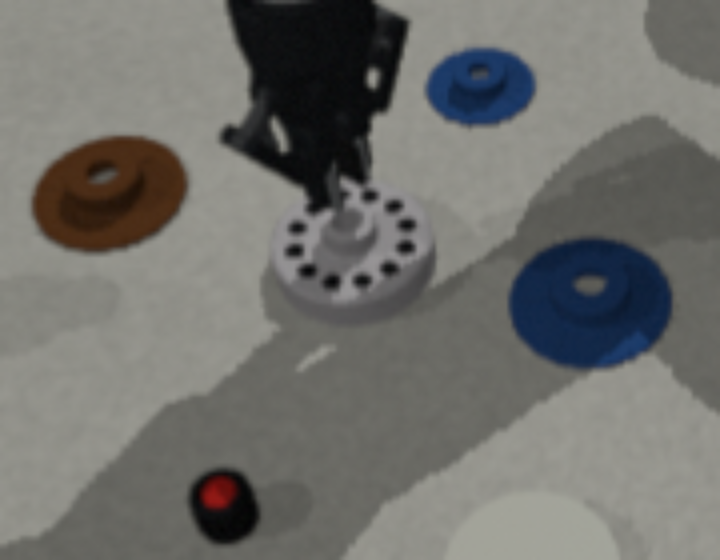

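The fingers shut on nothing: width is 17 mm and the rotor looks undisturbed. I'll measure where the fingertips and the rotor really are.

```bash
python3 - <<'E'
from h import *
for n in("scene","top"):
    p,d=read_camera(n);M=c2w(n);P,px=cloud(n,d,M)
    m=(np.hypot(P[:,0]-.425,P[:,1]+.266)<.06)&(P[:,2]>.006)&(P[:,2]<.03);q=P[m];print(n,"rotor",(q.max(0)+q.min(0))/2,np.ptp(q,axis=0))
    m=(np.hypot(P[:,0]-.415,P[:,1]+.266)<.055)&(P[:,2]>.044);q=P[m]
    for a in np.arange(.044,.12,.01):
        t=q[(q[:,2]>=a)&(q[:,2]<a+.01)]
        if len(t):print(a.round(3),len(t),t.mean(0).round(4),t.min(0).round(3),t.max(0).round(3))
s=state();print(s["q"])
z=np.load("g1.npz");cv2.imwrite("pics/g1w.png",z["p"][...,::-1])
E
```

```text
scene rotor [ 0.43097179 -0.26491643  0.01803459] [0.09755123 0.09943718 0.02372278]
0.044 1 [ 0.4474 -0.2681  0.044 ] [ 0.447 -0.268  0.044] [ 0.447 -0.268  0.044]
0.064 22 [ 0.4254 -0.2612  0.07  ] [ 0.413 -0.279  0.066] [ 0.445 -0.25   0.074]
0.074 55 [ 0.4314 -0.2624  0.0788] [ 0.412 -0.28   0.074] [ 0.45  -0.25   0.084]
0.084 57 [ 0.4321 -0.2633  0.0888] [ 0.409 -0.279  0.084] [ 0.45  -0.25   0.094]
0.094 43 [ 0.429  -0.2605  0.099 ] [ 0.412 -0.272  0.094] [ 0.449 -0.25   0.104]
0.104 54 [ 0.4269 -0.2575  0.11  ] [ 0.397 -0.271  0.104] [ 0.465 -0.238  0.114]
0.114 114 [ 0.432  -0.2618  0.1189] [ 0.38  -0.285  0.114] [ 0.469 -0.237  0.124]
top rotor [ 0.4279801  -0.25705661  0.01757516] [0.09344344 0.07740044 0.02265204]
0.074 1 [ 0.4107 -0.2525  0.0794] [ 0.411 -0.252  0.079] [ 0.411 -0.252  0.079]
0.104 1 [ 0.4054 -0.2451  0.1124] [ 0.405 -0.245  0.112] [ 0.405 -0.245  0.112]
0.114 10 [ 0.4004 -0.2449  0.1205] [ 0.392 -0.251  0.116] [ 0.405 -0.239  0.123]
[-0.62856887 -0.14543963  1.75563911  0.00232625  1.52996678 -0.18579022]
```

View pics/g1w.png

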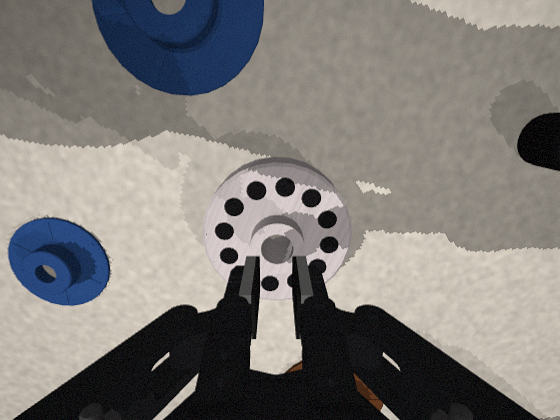

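```bash
python3 - <<'E'
from h import *
z=np.load("g1.npz");M=z["M"];P,px=cloud("wrist",z["d"],M)
m=(P[:,2]>.036)&(P[:,2]<.046)&(np.hypot(P[:,0]-.425,P[:,1]+.266)<.03);print("hub",np.median(P[m],0))
b=P[(px[:,1]<140)&(px[:,0]>450)];print("bench",np.median(b,0))
for c in((248,262),(303,262),(250,270),(301,275)):print(c,with_depth("wrist",[c],z["d"],M))
T=np.eye(4);s=state();T[:3,:3]=s["orientation"];T[:3,3]=s["eef_pos"]
for zz in(-.02,-.01,0,.01,.022):print(zz,proj("wrist",[(T@[0,y,zz,1])[:3] for y in(-.0086,.0086)],M).round(0).tolist())
E
```

```text
hub [ 0.42544081 -0.26298084  0.04050009]
bench [ 5.98986448e-01 -2.33748544e-01 -3.57510430e-04]
(248, 262) [[ 0.41753444 -0.24981104  0.07804012]]
(303, 262) [[ 0.44121128 -0.26200732  0.0765142 ]]
(250, 270) [[ 0.41825237 -0.25146028  0.08350869]]
(301, 275) [[ 0.43947566 -0.26115097  0.08852166]]
-0.02 [[261.0, 275.0], [294.0, 275.0]]
-0.01 [[262.0, 266.0], [293.0, 266.0]]
0 [[262.0, 257.0], [292.0, 257.0]]
0.01 [[263.0, 249.0], [291.0, 249.0]]
0.022 [[264.0, 241.0], [290.0, 241.0]]
```

The wrist depth and the scene view both put the fingertips about 19 mm *behind* the reported TCP, at z ≈ 0.07. The stated reach would put them 22 mm ahead of it. I'll open partly, go down about 40 mm more, and watch the force.

Request:
servo_tool([
  [0, 0, 0, 0, 0, 0, 0.6],
  [0, 0, 0, 0, 0, 0, 0.6],
  [0, 0, 0, 0, 0, 0.3, 0.6],
  [0, 0, 0, 0, 0, 0.5, 0.6],
  [0, 0, 0, 0, 0, 0.5, 0.6],
])

```text
t: 5.7
eef_pos: [0.4246, -0.2656, 0.0242]
orientation: [[0.429, 0.904, -0.0], [0.904, -0.429, 0.003], [0.003, -0.001, -1.0]]
ft_force: [-0.1, 0.8, 0.1]
grip_width: 0.0513
```

```bash
python3 look.py g2; python3 - <<'E'
from h import *
z=np.load("g2.npz");M=z["M"];s=state();P,px=cloud("wrist",z["d"],M)
L=(P-s["eef_pos"])@s["orientation"]
m=(abs(L[:,0])<.014)&(abs(L[:,1])>.015)&(abs(L[:,1])<.05)&(P[:,2]>.03)&(px[:,1]<340)
q=L[m];print(len(q))
for sg in(-1,1):
    t=q[q[:,1]*sg>0];print(sg,t.min(0),t.max(0),t[np.argsort(t[:,2])[-5:]].round(4).tolist())
E
```

```text
t 5.7 pos [ 0.4246 -0.2656  0.0242] F [-0.11  0.83  0.13] w 0.0513 yaw -25.4 q6 -0.19
8544
-1 [-0.01208272 -0.04999476 -0.07822547] [ 0.01387501 -0.01504655 -0.00591668] [[0.0063, -0.0152, -0.01], [0.0067, -0.0152, -0.0096], [0.0046, -0.0159, -0.009], [0.0041, -0.016, -0.0069], [0.0054, -0.0155, -0.0059]]
1 [-0.01179627  0.01501757 -0.07730997] [ 0.0139981   0.04999113 -0.00643122] [[0.0081, 0.0153, -0.0098], [0.0084, 0.0151, -0.007], [0.0058, 0.0163, -0.0066], [0.007, 0.0157, -0.0065], [0.0051, 0.0163, -0.0064]]
```

```bash
python3 - <<'E'
from h import *
z=np.load("g2.npz");M=z["M"];s=state();P,px=cloud("wrist",z["d"],M)
L=(P-s["eef_pos"])@s["orientation"]
for sg in(-1,1):
    m=(abs(L[:,0])<.013)&(L[:,1]*sg>.021)&(L[:,1]*sg<.04)&(P[:,2]>.03)
    t=L[m];print(sg,np.percentile(t[:,2],[50,90,97,100]).round(4),np.median(t[t[:,2]>np.percentile(t[:,2],90)],0))
print(proj("wrist",(s["orientation"]@np.array([[.011,.011],[-.0257,.0257],[-.02,-.02]])).T+s["eef_pos"],M))
m=(P[:,2]>.036)&(P[:,2]<.044)&(np.hypot(L[:,0],L[:,1])<.02);q=P[m];print(cv2.minEnclosingCircle(np.float32(q[:,:2])))
cv2.imwrite("pics/g2c.png",cv2.resize(z["p"][140:380,130:430,::-1],None,fx=2,fy=2))
E
```

```text
-1 [-0.054  -0.0291 -0.0232 -0.017 ] [ 0.00684818 -0.02735683 -0.02507237]
1 [-0.055  -0.0301 -0.0235 -0.0174] [ 0.00677414  0.02440397 -0.02555919]
[[227.1086789  257.1249876 ]
 [329.84623293 257.16527411]]
((0.42531725764274597, -0.2661096155643463), 0.017617225646972656)
```

View pics/g2c.png

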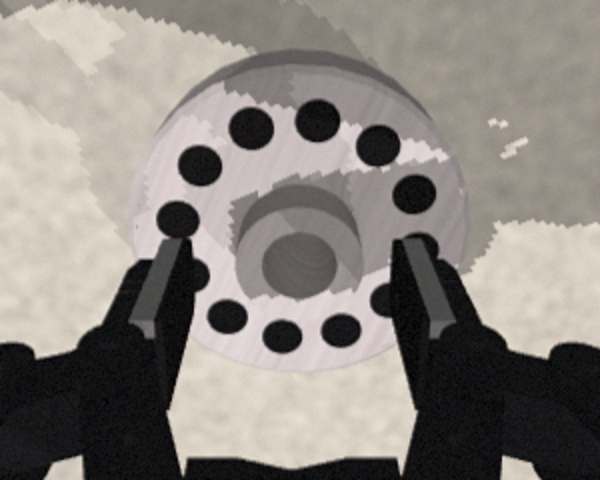

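Request:
servo_tool([
  [0, 0, 0, 0, 0, 0.15, 0.6],
  [0, 0, 0, 0, 0, 0.28, 0.6],
  [0, 0, 0, 0, 0, 0.28, 0.6],
])

```text
t: 6.12
eef_pos: [0.4246, -0.2655, 0.0103]
orientation: [[0.429, 0.904, -0.0], [0.904, -0.429, 0.003], [0.003, -0.001, -1.0]]
ft_force: [-0.2, 0.0, 0.2]
grip_width: 0.0511
```

Request:
servo_tool([
  [0, 0, 0, 0, 0, 0, 0.4],
  [0, 0, 0, 0, 0, 0, 0.3],
  [0, 0, 0, 0, 0, 0, 0.3],
  [0, 0, 0, 0, 0, 0, 0.3],
])

```text
t: 6.62
eef_pos: [0.4251, -0.2658, 0.011]
orientation: [[0.429, 0.904, 0.001], [0.904, -0.429, 0.002], [0.002, 0.0, -1.0]]
ft_force: [0.7, -0.1, 4.6]
grip_width: 0.0323
```

Request:
servo_tool([
  [0, 0, 0, 0, 0, -0.3, 0.3],
  [0, 0, 0, 0, 0, -0.8, 0.3],
  [0, 0, 0, 0, 0, -0.8, 0.3],
  [0, 0, 0, 0, 0, -0.8, 0.3],
], squeeze=60)

```text
t: 7.12
eef_pos: [0.4246, -0.2656, 0.05]
orientation: [[0.429, 0.903, -0.0], [0.903, -0.429, 0.003], [0.003, -0.002, -1.0]]
ft_force: [-0.1, -0.2, -2.8]
grip_width: 0.0322
```

```bash
python3 look.py g3; python3 - <<'E'
from h import *
z=np.load("g3.npz");M=z["M"];s=state();P,px=cloud("wrist",z["d"],M)
print(s["ft_force"],s["eef_pos"])
L=(P-s["eef_pos"])@s["orientation"]
m=(np.hypot(L[:,0],L[:,1])<.07)&(P[:,2]>.035)&(L[:,2]>-.035)
q=L[m];f=q[(abs(q[:,2]-np.median(q[:,2]))<.003)];print("face z tool",np.median(q[:,2]),len(q),"xy",(f.max(0)+f.min(0))/2,cv2.minEnclosingCircle(np.float32(f[:,:2])))
A=np.c_[f[:,:2],np.ones(len(f))];print("tilt",np.linalg.lstsq(A,f[:,2],rcond=None)[0])
cv2.imwrite("pics/g3c.png",cv2.resize(z["p"][100:400,100:460,::-1],None,fx=2,fy=2))
E
```

```text
t 7.125 pos [ 0.4246 -0.2656  0.05  ] F [-0.13 -0.19 -2.76] w 0.0322 yaw -25.4 q6 -0.19
[-0.28706334 -0.39923064 -4.2606004 ] [ 0.42436353 -0.2654201   0.04957745]
face z tool -0.013131592875466138 21041 xy [-0.00053298 -0.00076531 -0.01313747] ((-0.0003693891630973667, -0.000823887821752578), 0.050325989723205566)
tilt [ 0.00553401 -0.00015567 -0.01301058]
```

```bash
python3 - <<'E'
from h import *
print(go((.5182,.2447,.185),np.radians(-25.4)))
E
```

```text
[-0.01, -0.02, 0.0, 10.03, -2.68, -2.67]
```

Request:
servo_tool([
  [0, 0, 0, 0.6, -0.16, -0.9, 0.3],
  [0, 0, 0, 1.5, -0.4, -1.8, 0.3],
  [0, 0, 0, 2.6, -0.7, -2.67, 0.3],
  [0, 0, 0, 3.8, -1, -2.67, 0.3],
  [0, 0, 0, 5, -1.34, -2.67, 0.3],
])

```text
t: 7.8
eef_pos: [0.4698, -0.0181, 0.1838]
orientation: [[0.429, 0.903, -0.0], [0.903, -0.429, 0.003], [0.003, -0.002, -1.0]]
ft_force: [1.3, -0.5, -3.5]
grip_width: 0.0319
```

Request:
servo_tool([
  [0, 0, 0, 1.2, -0.32, 0, 0.3],
  [0, 0, 0, 2.4, -0.64, 0, 0.3],
  [0, 0, 0, 3.6, -0.96, 0, 0.3],
  [0, 0, 0, 4.7, -1.25, 0, 0.3],
  [0, 0, 0, 5, -1.34, 0, 0.3],
])

```text
t: 8.43
eef_pos: [0.5158, 0.2395, 0.1823]
orientation: [[0.426, 0.905, -0.004], [0.905, -0.426, 0.003], [0.001, -0.005, -1.0]]
ft_force: [-0.6, -0.7, -2.6]
grip_width: 0.032
```

```bash
python3 - <<'E'
from h import *
s=state();print(s["t"],s["eef_pos"],s["ft_force"],s["grip_width"],s["q"][5],go((.5182,.2447,.12),np.radians(-25.4)))
E
```

```text
8.425 [0.51575895 0.23946707 0.18226152] [-0.56480973 -0.68651705 -2.59433128] 0.03202583131733653 0.812888993101603 [-0.03, -0.01, 0.02, 0.11, 0.01, 1.25]
```

Request:
servo_tool([
  [-0.03, 0, 0, 0.11, 0.01, 0, 0.3],
  [-0.03, 0, 0, 0.11, 0.01, 0, 0.3],
  [-0.03, 0, 0, 0.11, 0.01, 0, 0.3],
])

```text
t: 8.8
eef_pos: [0.5187, 0.2429, 0.1823]
orientation: [[0.427, 0.904, 0.001], [0.904, -0.427, 0.0], [0.001, 0.001, -1.0]]
ft_force: [-0.3, 0.1, -2.6]
grip_width: 0.0321
```

```bash
python3 - <<'E'
from h import *
s=state();print(s["t"],s["eef_pos"],s["ft_force"],s["ft_torque"],go((.5182,.2447,.12),np.radians(-25.4)))
E
```

```text
8.8 [0.51866564 0.24292169 0.18229529] [-0.33773368  0.10071221 -2.61309043] [-0.03469914 -0.01059459  0.00727818] [0.0, -0.0, 0.01, 0.03, -0.02, 1.25]
```

Request:
servo_tool([
  [0, 0, 0, 0.04, -0.02, 0.15, 0.3],
  [0, 0, 0, 0.04, -0.02, 0.4, 0.3],
  [0, 0, 0, 0.04, -0.02, 0.65, 0.3],
  [0, 0, 0, 0.04, -0.02, 0.9, 0.3],
  [0, 0, 0, 0.04, -0.02, 0.9, 0.3],
])

```text
t: 9.43
eef_pos: [0.5178, 0.2448, 0.1352]
orientation: [[0.427, 0.904, -0.002], [0.904, -0.427, -0.001], [-0.002, -0.002, -1.0]]
ft_force: [0.4, 0.7, -3.1]
grip_width: 0.0322
```

```bash
python3 - <<'E'
from h import *
s=state();print(s["t"],s["eef_pos"],s["ft_force"],s["ft_torque"],go((.5182,.2447,.104),np.radians(-25.4)))
E
```

```text
9.425 [0.51781407 0.24483731 0.1352031 ] [ 0.40179788  0.74233467 -3.10267325] [0.01119995 0.02294445 0.01226286] [-0.01, 0.01, 0.01, 0.0, 0.01, 0.62]
```

Request:
servo_tool([
  [0, 0, 0, 0, 0, 0.15, 0.3],
  [0, 0, 0, 0, 0, 0.35, 0.3],
  [0, 0, 0, 0, 0, 0.55, 0.3],
  [0, 0, 0, 0, 0, 0.62, 0.3],
  [0, 0, 0, 0, 0, 0.62, 0.3],
])

```text
t: 10.05
eef_pos: [0.5176, 0.2447, 0.1038]
orientation: [[0.427, 0.904, -0.003], [0.904, -0.427, -0.001], [-0.002, -0.002, -1.0]]
ft_force: [-0.1, 0.3, -2.5]
grip_width: 0.0319
```

Request:
servo_tool([
  [0, 0, 0, 0, 0, 0.03, 0.3],
  [0, 0, 0, 0, 0, 0.06, 0.3],
  [0, 0, 0, 0, 0, 0.06, 0.3],
])

```text
t: 10.42
eef_pos: [0.5176, 0.2447, 0.1008]
orientation: [[0.427, 0.904, -0.003], [0.904, -0.427, -0.001], [-0.002, -0.002, -1.0]]
ft_force: [0.6, 0.1, -2.3]
grip_width: 0.0324
```

Request:
servo_tool([
  [0, 0, 0, 0, 0, 0.02, 0.3],
  [0, 0, 0, 0, 0, 0.02, 0.3],
])

```text
t: 10.68
eef_pos: [0.5176, 0.2447, 0.1]
orientation: [[0.427, 0.904, -0.003], [0.904, -0.427, -0.001], [-0.002, -0.002, -1.0]]
ft_force: [0.0, 0.3, -2.8]
grip_width: 0.0325
```

Request:
servo_tool([
  [0, 0, 0, 0, 0, 0.02, 0.3],
  [0, 0, 0, 0, 0, 0.02, 0.3],
])

```text
t: 10.92
eef_pos: [0.5178, 0.2449, 0.0998]
orientation: [[0.427, 0.904, -0.002], [0.904, -0.427, -0.001], [-0.001, -0.001, -1.0]]
ft_force: [-1.7, -0.5, 1.4]
grip_width: 0.0322
```

Contact is at TCP z 0.0998, as predicted for resting on the pin. The hole pattern may hint at the slot angle, so I'll check it first.

```bash
python3 - <<'E'
from h import *
z=np.load("rot.npz");M=z["M"];p=z["p"]
g=p.max(2);k=((g<55)*255).astype(np.uint8);A=[]
for c in cv2.findContours(k,cv2.RETR_EXTERNAL,cv2.CHAIN_APPROX_NONE)[0]:
    if not 15<cv2.contourArea(c)<800:continue
    m=cv2.moments(c);w=on_plane("wrist",[(m["m10"]/m["m00"],m["m01"]/m["m00"])],.024,M)[0]-[.4252,-.266,0]
    r=np.hypot(*w[:2])
    if r<.05:A.append((np.degrees(np.arctan2(w[1],w[0])),r*1000,cv2.contourArea(c)))
A.sort();print(np.round(A,1).tolist());a=np.array(A)[:,0]
print("mod30",np.degrees(np.angle(np.exp(1j*np.radians(a*12)).mean()))/12)
E
```

```text
[[-152.6, 35.5, 59.5], [-123.2, 35.7, 60.0], [-94.1, 35.9, 57.5], [-64.3, 35.6, 63.0], [-34.6, 35.3, 63.0], [-4.9, 34.8, 70.5], [25.6, 34.5, 69.5], [56.1, 34.3, 73.5], [86.7, 34.2, 73.0], [117.3, 34.4, 72.0], [147.5, 34.5, 66.5], [177.6, 35.2, 64.0]]
mod30 -3.558411488079359
```

Request:
servo_tool([
  [0, 0, -0.15, 0, 0, 0.01, 0.3],
  [0, 0, -0.3, 0, 0, 0.02, 0.3],
  [0, 0, -0.5, 0, 0, 0.02, 0.3],
  [0, 0, -0.7, 0, 0, 0.02, 0.3],
  [0, 0, -0.8, 0, 0, 0.02, 0.3],
])

```text
t: 11.55
eef_pos: [0.5182, 0.2453, 0.0993]
orientation: [[0.296, 0.955, -0.001], [0.955, -0.296, 0.0], [0.0, -0.001, -1.0]]
ft_force: [-0.1, 1.5, 5.1]
grip_width: 0.0317
```

Request:
servo_tool([
  [0, 0, -0.3, 0, 0, 0, 0.3],
  [0, 0, -0.6, 0, 0, 0, 0.3],
  [0, 0, -0.9, 0, 0, 0, 0.3],
  [0, 0, -1.2, 0, 0, 0, 0.3],
  [0, 0, -1.4, 0, 0, 0, 0.3],
])

```text
t: 12.18
eef_pos: [0.5175, 0.2448, 0.0973]
orientation: [[0.054, 0.999, -0.003], [0.999, -0.054, -0.001], [-0.001, -0.003, -1.0]]
ft_force: [0.9, 1.2, -4.0]
grip_width: 0.0321
```

It dropped: z fell 2.5 mm and the contact force is gone. This is near the +17.6° that slots between the holes would need. Now I lower it home.

Request:
servo_tool([
  [0, 0, 0.1, 0, 0, 0.02, 0.3],
  [0, 0, 0.2, 0, 0, 0.03, 0.3],
  [0, 0, 0.2, 0, 0, 0.03, 0.3],
])

```text
t: 12.55
eef_pos: [0.5175, 0.2448, 0.0961]
orientation: [[0.09, 0.996, -0.003], [0.996, -0.09, -0.001], [-0.001, -0.003, -1.0]]
ft_force: [0.2, 0.3, 1.2]
grip_width: 0.032
```

```bash
python3 - <<'E'
from h import *
s=state();print(s["t"],s["eef_pos"],s["ft_force"],s["ft_torque"],np.degrees(np.arctan2(*s["orientation"][[1,0],1])))
E
```

```text
12.55 [0.5175307  0.24481378 0.09610814] [0.1762894  0.27027762 1.18985766] [0.14377585 0.11736033 0.02666773] -5.14252731136849
```

Request:
servo_tool([
  [0, 0, 0, 0, 0, 0, 0.5],
  [0, 0, 0, 0, 0, 0, 0.62],
  [0, 0, 0, 0, 0, -0.1, 0.62],
  [0, 0, 0, 0, 0, -0.8, 0.62],
  [0, 0, 0, 0, 0, -1.8, 1],
])

```text
t: 13.18
eef_pos: [0.517, 0.2445, 0.1855]
orientation: [[0.09, 0.996, -0.006], [0.996, -0.09, -0.003], [-0.003, -0.006, -1.0]]
ft_force: [1.2, -0.2, 0.1]
grip_width: 0.0695
```

Request:
servo_tool([
  [0, 0, 0, 0, 0, -1, 1],
  [0, 0, 0, 0, 0, -1.3, 1],
  [0, 0, 0, 0, 0, -1.3, 1],
])

```text
t: 13.55
eef_pos: [0.5179, 0.2448, 0.2517]
orientation: [[0.09, 0.996, -0.004], [0.996, -0.09, -0.002], [-0.002, -0.004, -1.0]]
ft_force: [0.5, 0.2, 0.1]
grip_width: 0.0852
```

```bash
python3 look.py home; python3 - <<'E'
from h import *
z=np.load("home.npz");P,px=cloud("wrist",z["d"],z["M"])
for lo,hi,nm in((.104,.118,"face"),(.121,.132,"hub")):
    m=(P[:,2]>lo)&(P[:,2]<hi)&(np.hypot(P[:,0]-.5173,P[:,1]-.2447)<(.052 if nm=="face" else .02));q=P[m]
    print(nm,len(q),np.median(q[:,2]),cv2.minEnclosingCircle(np.float32(q[:,:2])));A=np.c_[q[:,:2],np.ones(len(q))];print(np.linalg.lstsq(A,q[:,2],rcond=None)[0][:2])
m=(abs(P[:,2]-.11)<.006)&(np.hypot(P[:,0]-.5173,P[:,1]-.2447)>.08)&(np.hypot(P[:,0]-.5173,P[:,1]-.2447)<.095);print("deck",np.median(P[m,2]))
# lid grip: tips at ~.007 => TCP -.012 is below... 
print(go((.4327,-.1159,.12),np.radians(0)))
E
```

```text
t 13.55 pos [0.5179 0.2448 0.2517] F [0.47 0.21 0.08] w 0.0852 yaw -5.2 q6 0.47
face 6198 0.10857450920149941 ((0.5161312818527222, 0.24501264095306396), 0.05007399991154671)
[-0.00082036 -0.00071575]
hub 707 0.12559499471676688 ((0.5160114169120789, 0.24507249891757965), 0.017195144668221474)
[-0.00022632 -0.00245398]
deck 0.1095369065672788
[-0.04, 0.02, -0.52, -7.32, -1.02, 2.63]
```

The rotor is home and level: face at 0.1086, where 0.109 is home and 0.113 would be on the pin. Next is the lid.

Request:
servo_tool([
  [0, 0, 0, -1.2, -0.17, 0, 0.75],
  [0, 0, 0, -2.4, -0.34, 0, 0.75],
  [0, 0, 0, -3.6, -0.5, 0.3, 0.75],
  [0, 0, 0, -4.8, -0.67, 0.9, 0.75],
  [0, 0, 0, -6, -0.84, 1.6, 0.75],
])

```text
t: 14.22
eef_pos: [0.4492, -0.0415, 0.1742]
orientation: [[0.09, 0.996, -0.01], [0.996, -0.09, -0.003], [-0.003, -0.009, -1.0]]
ft_force: [0.1, 0.1, 0.4]
grip_width: 0.0639
```

Request:
servo_tool([
  [0, 0, 0, -0.9, -0.13, 0.5, 0.75],
  [0, 0, 0, -1.6, -0.2, 0.9, 0.75],
  [0, 0, 0, -1.6, -0.2, 0.9, 0.75],
])

```text
t: 14.6
eef_pos: [0.4289, -0.1215, 0.1248]
orientation: [[0.094, 0.995, -0.017], [0.996, -0.094, -0.0], [-0.002, -0.017, -1.0]]
ft_force: [-0.5, 0.6, -0.5]
grip_width: 0.064
```

```bash
python3 - <<'E'
from h import *
s=state();print(s["t"],s["eef_pos"],go((.4327,-.1159,-.006),np.radians(-5.2)))
E
```

```text
14.6 [ 0.42885931 -0.12153058  0.12481376] [-0.1, 0.01, -0.02, 0.12, 0.11, 2.61]
```

Request:
servo_tool([
  [-0.1, 0, 0, 0.12, 0.11, 0.8, 0.75],
  [-0.1, 0, 0, 0.12, 0.11, 1.6, 0.75],
  [-0.1, 0, 0, 0.12, 0.11, 2, 0.75],
  [-0.1, 0, 0, 0.12, 0.11, 2, 0.75],
])

```text
t: 15.1
eef_pos: [0.4315, -0.1146, 0.0221]
orientation: [[0.093, 0.996, -0.005], [0.996, -0.093, 0.0], [-0.0, -0.005, -1.0]]
ft_force: [-0.0, 0.1, 1.3]
grip_width: 0.064
```

```bash
python3 look.py l2; python3 - <<'E'
from h import *
z=np.load("l2.npz");M=z["M"];P,px=cloud("wrist",z["d"],M);s=state()
L=(P-s["eef_pos"])@s["orientation"]
for sg in(-1,1):
    m=(abs(L[:,0])<.013)&(L[:,1]*sg>.026)&(L[:,1]*sg<.045)&(P[:,2]>.03)
    t=L[m];print(sg,np.percentile(t[:,2],[90,97,100]).round(4))
m=(P[:,2]>.018)&(P[:,2]<.026)&(np.hypot(P[:,0]-.4327,P[:,1]+.1159)<.035);q=P[m];print(len(q),cv2.minEnclosingCircle(np.float32(q[:,:2])))
print(s["t"],s["eef_pos"],s["ft_force"],go((.4327,-.1159,-.007),np.radians(-5.2)))
E
```

```text
t 15.1 pos [ 0.4315 -0.1146  0.0221] F [-0.03  0.11  1.25] w 0.064 yaw -5.3 q6 -0.24
-1 [-0.0301 -0.0244 -0.018 ]
1 [-0.0314 -0.0249 -0.0184]
4114 ((0.43258583545684814, -0.11599640548229218), 0.024357696995139122)
15.15 [ 0.43264613 -0.11508991  0.02392899] [ 0.69011326 -0.43659611  0.00308408] [-0.01, 0.01, -0.01, -0.02, 0.0, 0.62]
```

Request:
servo_tool([
  [0, 0, 0, 0, 0, 0.25, 0.75],
  [0, 0, 0, 0, 0, 0.45, 0.75],
  [0, 0, 0, 0, 0, 0.57, 0.75],
  [0, 0, 0, 0, 0, 0.57, 0.75],
])

```text
t: 15.65
eef_pos: [0.4322, -0.115, -0.0051]
orientation: [[0.093, 0.996, -0.003], [0.996, -0.093, -0.001], [-0.001, -0.003, -1.0]]
ft_force: [-0.0, -0.6, -0.8]
grip_width: 0.0642
```

Request:
servo_tool([
  [0, 0, 0, 0, 0, 0, 0.55],
  [0, 0, 0, 0, 0, 0, 0.45],
  [0, 0, 0, 0, 0, 0, 0.45],
  [0, 0, 0, 0, 0, 0, 0.45],
], squeeze=40)

```text
t: 16.15
eef_pos: [0.4327, -0.1152, -0.0042]
orientation: [[0.093, 0.996, -0.001], [0.996, -0.093, -0.001], [-0.001, -0.001, -1.0]]
ft_force: [-1.5, 0.2, 5.7]
grip_width: 0.0472
```

Request:
servo_tool([
  [0, 0, 0, 0, 0, -0.3, 0.45],
  [0, 0, 0, 0, 0, -1, 0.45],
  [0, 0, 0, 0, 0, -1.6, 0.45],
  [0, 0, 0, 0, 0, -1.6, 0.45],
])

```text
t: 16.65
eef_pos: [0.4346, -0.1158, 0.0792]
orientation: [[0.093, 0.996, 0.004], [0.996, -0.093, -0.003], [-0.003, 0.004, -1.0]]
ft_force: [-0.0, -0.8, -0.5]
grip_width: 0.0475
```

```bash
python3 look.py l3; python3 - <<'E'
from h import *
z=np.load("l3.npz");M=z["M"];s=state();P,px=cloud("wrist",z["d"],M)
L=(P-s["eef_pos"])@s["orientation"]
hsv=cv2.cvtColor(z["p"],cv2.COLOR_RGB2HSV)[px[:,1],px[:,0]]
b=(hsv[:,0]>95)&(hsv[:,0]<130)&(hsv[:,1]>100)&(np.hypot(L[:,0],L[:,1])<.07)&(P[:,2]>.035)
q=L[b];m=np.median(q[:,2]);f=q[abs(q[:,2]-m)<.003];print("disc top tool z",m,len(f),cv2.minEnclosingCircle(np.float32(f[:,:2])))
A=np.c_[f[:,:2],np.ones(len(f))];print("tilt",np.linalg.lstsq(A,f[:,2],rcond=None)[0])
c=q[q[:,2]<m-.014];print("collar",len(c),np.median(c[:,2]))
(cx,cy),r=cv2.minEnclosingCircle(np.float32(f[:,:2]))
off=s["orientation"]@[cx,cy,0];print("off world",off)
print(s["eef_pos"],s["ft_force"],s["grip_width"],go(np.r_[.5173-off[0],.2447-off[1],.18],np.radians(-5.2)))
E
```

```text
t 16.65 pos [ 0.4346 -0.1158  0.0792] F [-0.03 -0.82 -0.47] w 0.0475 yaw -5.3 q6 -0.24
disc top tool z -0.01038916142368713 12162 ((-0.0013673175126314163, -0.00024980795569717884), 0.05040067806839943)
tilt [-4.55043128e-05 -3.30302458e-03 -9.86020515e-03]
collar 6503 -0.027885888467731424
off world [-3.75718537e-04 -1.33820484e-03  2.13972500e-06]
[ 0.4335864  -0.11540644  0.07704624] [-0.41087081 -0.43435381 -1.29393963] 0.04730238658142955 [0.01, 0.01, -0.01, 7.35, 1.01, -2.07]
```

Request:
servo_tool([
  [0, 0, 0, 0.7, 0.1, -0.9, 0.45],
  [0, 0, 0, 1.7, 0.24, -1.8, 0.45],
  [0, 0, 0, 2.9, 0.4, -2.05, 0.45],
  [0, 0, 0, 4.1, 0.56, -2.05, 0.45],
  [0, 0, 0, 5.3, 0.73, -2.05, 0.45],
])

```text
t: 17.32
eef_pos: [0.4942, 0.1471, 0.1777]
orientation: [[0.093, 0.996, -0.0], [0.996, -0.093, -0.002], [-0.002, -0.0, -1.0]]
ft_force: [1.6, 0.3, -0.1]
grip_width: 0.0471
```

Request:
servo_tool([
  [0, 0, 0, 0.9, 0.12, 0, 0.45],
  [0, 0, 0, 1.7, 0.23, 0, 0.45],
  [0, 0, 0, 2, 0.28, 0, 0.45],
  [0, 0, 0, 2, 0.28, 0, 0.45],
])

```text
t: 17.82
eef_pos: [0.517, 0.2454, 0.1758]
orientation: [[0.092, 0.996, -0.003], [0.996, -0.092, -0.004], [-0.004, -0.003, -1.0]]
ft_force: [-0.3, 0.1, -1.6]
grip_width: 0.0474
```

```bash
python3 - <<'E'
from h import *
s=state();print(s["t"],s["eef_pos"],s["ft_force"],s["grip_width"],go((.5174,.2461,.13),np.radians(-5.2)))
E
```

```text
17.825 [0.5169912  0.24542683 0.17580636] [-0.31334044  0.091323   -1.57577407] 0.047434247901476885 [-0.02, 0.02, -0.01, 0.02, 0.01, 0.92]
```

Down to TCP 0.13 (lid underside 0.136), then check the force before going on.

Request:
servo_tool([
  [-0.02, 0.02, 0, 0.02, 0.01, 0.2, 0.45],
  [-0.02, 0.02, 0, 0.02, 0.01, 0.45, 0.45],
  [-0.02, 0.02, 0, 0.02, 0.01, 0.7, 0.45],
  [-0.02, 0.02, 0, 0.02, 0.01, 0.9, 0.45],
  [-0.02, 0.02, 0, 0.02, 0.01, 0.9, 0.45],
])

```text
t: 18.45
eef_pos: [0.5169, 0.2458, 0.1294]
orientation: [[0.092, 0.996, -0.001], [0.996, -0.092, -0.002], [-0.002, -0.001, -1.0]]
ft_force: [0.3, 0.3, -0.1]
grip_width: 0.0471
```

```bash
python3 - <<'E'
from h import *
s=state();print(s["t"],s["eef_pos"],s["ft_force"],s["ft_torque"],s["grip_width"],go((.5174,.2461,.105),np.radians(-5.2)))
E
```

```text
18.45 [0.51687943 0.24576821 0.12936322] [ 0.32454162  0.30075991 -0.09608877] [ 0.03304586  0.02374278 -0.00416147] 0.047090945595577555 [-0.01, 0.01, -0.01, 0.01, 0.01, 0.49]
```

Request:
servo_tool([
  [0, 0, 0, 0, 0, 0.1, 0.45],
  [0, 0, 0, 0, 0, 0.2, 0.45],
  [0, 0, 0, 0, 0, 0.3, 0.45],
  [0, 0, 0, 0, 0, 0.3, 0.45],
])

```text
t: 18.95
eef_pos: [0.5166, 0.2457, 0.1137]
orientation: [[0.092, 0.996, -0.002], [0.996, -0.092, -0.002], [-0.002, -0.002, -1.0]]
ft_force: [-0.3, 1.0, -0.5]
grip_width: 0.047
```

Request:
servo_tool([
  [0, 0, 0, 0, 0, 0.1, 0.45],
  [0, 0, 0, 0, 0, 0.19, 0.45],
  [0, 0, 0, 0, 0, 0.19, 0.45],
])

```text
t: 19.32
eef_pos: [0.5171, 0.2457, 0.1049]
orientation: [[0.092, 0.996, -0.0], [0.996, -0.092, -0.002], [-0.002, -0.0, -1.0]]
ft_force: [1.4, -0.6, 2.4]
grip_width: 0.0468
```

Request:
servo_tool([
  [0, 0, 0, 0, 0, 0.02, 0.45],
  [0, 0, 0, 0, 0, 0.02, 0.45],
])

```text
t: 19.58
eef_pos: [0.5172, 0.2457, 0.1048]
orientation: [[0.092, 0.996, 0.0], [0.996, -0.092, -0.001], [-0.001, 0.0, -1.0]]
ft_force: [-1.2, -1.3, 4.8]
grip_width: 0.0473
```

Request:
servo_tool([
  [0, 0, 0, 0, 0, 0, 0.55],
  [0, 0, 0, 0, 0, 0, 0.72],
  [0, 0, 0, 0, 0, -0.1, 0.75],
  [0, 0, 0, 0, 0, -0.7, 0.75],
  [0, 0, 0, 0, 0, -1.7, 1],
])

```text
t: 20.2
eef_pos: [0.5161, 0.2455, 0.1884]
orientation: [[0.092, 0.996, -0.004], [0.996, -0.092, -0.003], [-0.003, -0.004, -1.0]]
ft_force: [0.3, -0.4, 0.5]
grip_width: 0.08
```

Request:
servo_tool([
  [0, 0, 0, 0, 0, -0.8, 1],
  [0, 0, 0, 0, 0, -1.3, 1],
  [0, 0, 0, 0, 0, -1.3, 1],
])

```text
t: 20.58
eef_pos: [0.5171, 0.246, 0.2562]
orientation: [[0.092, 0.996, 0.0], [0.996, -0.092, -0.001], [-0.001, 0.0, -1.0]]
ft_force: [0.8, 0.4, -0.0]
grip_width: 0.0854
```

```bash
python3 look.py lh; python3 - <<'E'
from h import *
z=np.load("lh.npz");P,px=cloud("wrist",z["d"],z["M"])
hsv=cv2.cvtColor(z["p"],cv2.COLOR_RGB2HSV)[px[:,1],px[:,0]]
b=(hsv[:,0]>95)&(hsv[:,0]<130)&(hsv[:,1]>100)&(np.hypot(P[:,0]-.5173,P[:,1]-.2447)<.056)
for lo,hi,nm in((.108,.121,"disc"),(.124,.14,"collar")):
    q=P[b&(P[:,2]>lo)&(P[:,2]<hi)];A=np.c_[q[:,:2],np.ones(len(q))]
    print(nm,len(q),np.median(q[:,2]),cv2.minEnclosingCircle(np.float32(q[:,:2])),np.linalg.lstsq(A,q[:,2],rcond=None)[0][:2])
print(go((.60,-.285,.18),np.radians(-5.2)))
E
```

```text
t 20.575 pos [0.5171 0.246  0.2562] F [ 0.8   0.4  -0.03] w 0.0854 yaw -5.3 q6 0.48
disc 5166 0.11258193485108989 ((0.5159334540367126, 0.24478136003017426), 0.04992813244462013) [-0.00056297  0.00140494]
collar 1535 0.13045398075191184 ((0.5161376595497131, 0.24498875439167023), 0.0242758858948946) [-0.00317588 -0.01373973]
[-0.02, 0.02, -0.01, -10.41, 2.64, 1.5]
```

The lid is seated: disc top 0.1126 (nominal 0.113), collar 0.1305 (nominal 0.131). Next is the cap.

Request:
servo_tool([
  [0, 0, 0, -1.2, 0.3, 0, 0.75],
  [0, 0, 0, -2.4, 0.6, 0, 0.75],
  [0, 0, 0, -3.6, 0.9, 0, 0.75],
  [0, 0, 0, -4.8, 1.2, 0.3, 0.75],
  [0, 0, 0, -6, 1.5, 0.6, 0.75],
])

```text
t: 21.25
eef_pos: [0.5627, -0.0595, 0.2223]
orientation: [[0.092, 0.996, -0.006], [0.996, -0.092, -0.002], [-0.002, -0.005, -1.0]]
ft_force: [1.5, 1.3, -0.6]
grip_width: 0.0641
```

Request:
servo_tool([
  [0, 0, 0, -1.2, 0.3, 0.3, 0.6],
  [0, 0, 0, -2.4, 0.6, 0.6, 0.6],
  [0, 0, 0, -3.6, 0.9, 0.9, 0.6],
  [0, 0, 0, -4.6, 1.2, 1.1, 0.6],
  [0, 0, 0, -4.6, 1.2, 1.1, 0.6],
])

```text
t: 21.88
eef_pos: [0.5988, -0.2975, 0.161]
orientation: [[0.097, 0.995, -0.014], [0.995, -0.097, 0.002], [0.0, -0.014, -1.0]]
ft_force: [-0.9, 0.3, -0.5]
grip_width: 0.0512
```

```bash
python3 look.py cap; python3 - <<'E'
from h import *
z=np.load("cap.npz");P,px=cloud("wrist",z["d"],z["M"])
q=P[(P[:,2]>.022)&(P[:,2]<.036)&(np.hypot(P[:,0]-.614,P[:,1]+.288)<.04)]
c=cv2.minEnclosingCircle(np.float32(q[:,:2]));print(len(q),np.median(q[:,2]),c)
print(go((*c[0],.05),np.radians(-5.2)))
cv2.imwrite("pics/capc.png",z["p"][...,::-1])
E
```

```text
t 21.875 pos [ 0.5988 -0.2975  0.161 ] F [-0.94  0.34 -0.49] w 0.0512 yaw -5.6 q6 -0.41
938 0.027476972934207478 ((0.6130955815315247, -0.2870025634765625), 0.017336079850792885)
[-0.07, -0.0, -0.02, 0.19, 0.28, 2.25]
```

View pics/capc.png

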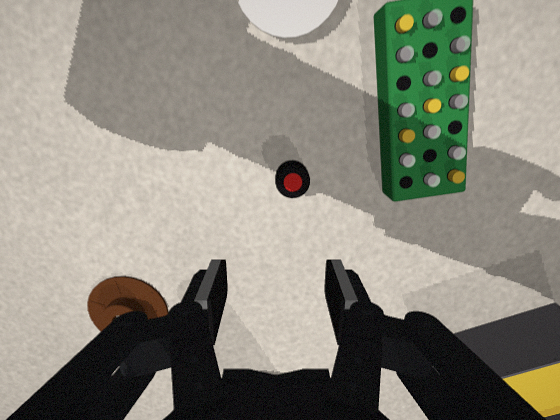

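The cap is the only black knurled part, at px (292,180). It measures 34.7 mm wide with its top at 27.5 mm, so it fits the description. Grasping it now.

Request:
servo_tool([
  [-0.07, 0, 0, 0.19, 0.28, 0.6, 0.6],
  [-0.07, 0, 0, 0.19, 0.28, 1.3, 0.6],
  [-0.07, 0, 0, 0.19, 0.28, 2, 0.6],
  [-0.07, 0, 0, 0.19, 0.28, 2.1, 0.6],
  [-0.07, 0, 0, 0.19, 0.28, 2.1, 0.6],
])

```text
t: 22.55
eef_pos: [0.6133, -0.2862, 0.0586]
orientation: [[0.094, 0.996, 0.001], [0.996, -0.094, 0.001], [0.001, 0.001, -1.0]]
ft_force: [-0.4, 0.4, 1.0]
grip_width: 0.051
```

```bash
python3 - <<'E'
from h import *
s=state();print(s["t"],s["eef_pos"],s["ft_force"],go((.6131,-.287,-.003),np.radians(-5.2)))
E
```

```text
22.55 [ 0.61331716 -0.28615768  0.0585609 ] [-0.39725045  0.37021986  0.97289335] [0.01, -0.0, -0.02, -0.02, -0.0, 1.23]
```

Request:
servo_tool([
  [0, 0, 0, -0.02, 0, 0.4, 0.6],
  [0, 0, 0, -0.02, 0, 0.8, 0.6],
  [0, 0, 0, -0.02, 0, 1.1, 0.6],
  [0, 0, 0, -0.02, 0, 1.22, 0.6],
  [0, 0, 0, -0.02, 0, 1.22, 0.6],
])

```text
t: 23.18
eef_pos: [0.613, -0.287, -0.0033]
orientation: [[0.094, 0.996, -0.0], [0.996, -0.094, 0.001], [0.001, -0.0, -1.0]]
ft_force: [0.1, -0.4, -0.0]
grip_width: 0.051
```

Request:
servo_tool([
  [0, 0, 0, 0, 0, 0, 0.4],
  [0, 0, 0, 0, 0, 0, 0.3],
  [0, 0, 0, 0, 0, 0, 0.3],
  [0, 0, 0, 0, 0, 0, 0.3],
], squeeze=60)

```text
t: 23.68
eef_pos: [0.6137, -0.2874, -0.0019]
orientation: [[0.094, 0.996, 0.002], [0.996, -0.094, 0.0], [0.0, 0.002, -1.0]]
ft_force: [0.1, 0.3, 5.3]
grip_width: 0.0316
```

Request:
servo_tool([
  [0, 0, 0, 0, 0, -0.3, 0.3],
  [0, 0, 0, 0, 0, -1.2, 0.3],
  [0, 0, 0, 0, 0, -2.2, 0.3],
  [0, 0, 0, 0, 0, -2.2, 0.3],
])

```text
t: 24.18
eef_pos: [0.6158, -0.2886, 0.1155]
orientation: [[0.094, 0.996, 0.011], [0.996, -0.094, -0.005], [-0.004, 0.012, -1.0]]
ft_force: [-0.3, 1.5, -0.4]
grip_width: 0.0315
```

```bash
python3 look.py c3; python3 - <<'E'
from h import *
z=np.load("c3.npz");M=z["M"];s=state();P,px=cloud("wrist",z["d"],M)
L=(P-s["eef_pos"])@s["orientation"]
hsv=cv2.cvtColor(z["p"],cv2.COLOR_RGB2HSV)[px[:,1],px[:,0]]
b=((hsv[:,0]<10)|(hsv[:,0]>170))&(hsv[:,1]>120)&(np.hypot(L[:,0],L[:,1])<.03)
q=L[b];print("red",len(q),np.median(q,0),cv2.minEnclosingCircle(np.float32(q[:,:2])))
m=(np.hypot(L[:,0],L[:,1])<.019)&(abs(L[:,1])<.0155)&(abs(L[:,2]-np.median(q[:,2]))<.003);t=L[m];print("top",len(t),cv2.minEnclosingCircle(np.float32(t[:,:2])),np.linalg.lstsq(np.c_[t[:,:2],np.ones(len(t))],t[:,2],rcond=None)[0])
print(s["eef_pos"],s["grip_width"],s["ft_force"],go((.517,.2448,.18),np.radians(-5.2)))
E
```

```text
t 24.175 pos [ 0.6158 -0.2886  0.1155] F [-0.25  1.51 -0.38] w 0.0315 yaw -5.4 q6 -0.39
red 1186 [ 0.00057044  0.00023001 -0.03354851] ((0.010587172582745552, -0.000526702031493187), 0.027310211211442947)
top 3153 ((-0.00017623702296987176, 9.426810720469803e-05), 0.017610348761081696) [ 0.02186271 -0.00175243 -0.03307489]
[ 0.6146254  -0.28798804  0.11181473] 0.03133281429397547 [ 0.47796988  0.99782637 -0.46091612] [0.04, 0.01, -0.02, 10.42, -2.94, -1.4]
```

Request:
servo_tool([
  [0, 0, 0, 1, -0.28, -0.9, 0.3],
  [0, 0, 0, 2.2, -0.6, -1.4, 0.3],
  [0, 0, 0, 3.4, -0.95, -1.4, 0.3],
  [0, 0, 0, 4.6, -1.3, -1.4, 0.3],
  [0, 0, 0, 5.8, -1.63, -1.4, 0.3],
])

```text
t: 24.85
eef_pos: [0.5607, -0.0002, 0.1787]
orientation: [[0.094, 0.996, 0.004], [0.996, -0.094, -0.002], [-0.002, 0.004, -1.0]]
ft_force: [0.2, 0.9, -1.1]
grip_width: 0.0312
```

```bash
python3 - <<'E'
from h import *
for f in("lh","home","spin"):
    z=np.load(f+".npz");M=z["M"];P,px=cloud("wrist",z["d"],M)
    q=P[(P[:,2]>.1495)&(P[:,2]<.157)&(np.hypot(P[:,0]-.517,P[:,1]-.2447)<.012)];print(f,len(q),q.mean(0),cv2.minEnclosingCircle(np.float32(q[:,:2])),q[:,2].max())
z=np.load("c3.npz");P,px=cloud("wrist",z["d"],z["M"]);print("bench err",np.median(P[(abs(P[:,2])<.012),2]))
s=state();print(s["t"],s["eef_pos"],s["ft_force"],go((.5171,.2448,.18),np.radians(-5.2)))
E
```

```text
lh 86 [0.51704355 0.24533928 0.1512225 ] ((0.5171098709106445, 0.24405643343925476), 0.004871859680861235) 0.15322070287491746
home 90 [0.51716736 0.24530385 0.15102242] ((0.5171939730644226, 0.24514171481132507), 0.005536637268960476) 0.15329903002938344
spin 100 [0.51738888 0.2451165  0.1509948 ] ((0.5172243714332581, 0.24368567764759064), 0.004733587149530649) 0.1532116295330226
bench err -0.0003742555675776138
24.85 [ 5.60700102e-01 -2.03934910e-04  1.78724736e-01] [ 0.21559768  0.92732367 -1.13820831] [0.02, 0.01, -0.02, 4.8, -1.33, -0.04]
```

Request:
servo_tool([
  [0.02, 0, 0, 1.1, -0.3, -0.04, 0.3],
  [0.02, 0, 0, 2.3, -0.63, -0.04, 0.3],
  [0.02, 0, 0, 3.5, -0.97, -0.04, 0.3],
  [0.02, 0, 0, 4.5, -1.25, -0.04, 0.3],
  [0.02, 0, 0, 4.8, -1.33, -0.04, 0.3],
])

```text
t: 25.48
eef_pos: [0.5153, 0.2475, 0.1778]
orientation: [[0.091, 0.996, -0.003], [0.996, -0.091, -0.003], [-0.003, -0.003, -1.0]]
ft_force: [0.6, -0.4, -2.0]
grip_width: 0.0315
```

Request:
servo_tool([
  [0, 0, 0, 0.05, 0, 0, 0.3],
  [0, 0, 0, 0.05, 0, 0, 0.3],
])

```text
t: 25.72
eef_pos: [0.5155, 0.249, 0.1767]
orientation: [[0.091, 0.996, -0.005], [0.996, -0.091, -0.004], [-0.004, -0.005, -1.0]]
ft_force: [0.0, -0.1, -0.5]
grip_width: 0.0318
```

```bash
python3 look.py c4; python3 - <<'E'
from h import *
z=np.load("c4.npz");M=z["M"];s=state();P,px=cloud("wrist",z["d"],M)
L=(P-s["eef_pos"])@s["orientation"]
m=(np.hypot(L[:,0],L[:,1])<.025)&(abs(L[:,1])<.0145)&(abs(L[:,2]+.033)<.004);t=L[m];print("cap top",len(t),np.median(t[:,2]),cv2.minEnclosingCircle(np.float32(t[:,:2])))
print(s["eef_pos"],s["ft_force"],go((.5172,.2447,.155),np.radians(-5.2)))
E
```

```text
t 25.725 pos [0.5155 0.249  0.1767] F [ 0.02 -0.11 -0.54] w 0.0318 yaw -5.2 q6 0.48
cap top 1785 -0.029526405765475838 ((0.0009519094601273537, 0.001239017117768526), 0.017710475251078606)
[0.51576058 0.24869819 0.17712697] [ 0.70255927 -0.86034298 -1.16887317] [-0.02, 0.02, -0.01, -0.08, 0.04, 0.44]
```

Request:
servo_tool([
  [-0.02, 0.02, 0, -0.09, 0.03, 0, 0.3],
  [-0.02, 0.02, 0, -0.09, 0.03, 0, 0.3],
  [-0.02, 0.02, 0, -0.09, 0.03, 0.15, 0.3],
  [-0.02, 0.02, 0, -0.09, 0.03, 0.3, 0.3],
  [-0.02, 0.02, 0, -0.09, 0.03, 0.3, 0.3],
])

```text
t: 26.4
eef_pos: [0.5162, 0.2439, 0.1607]
orientation: [[0.092, 0.996, -0.003], [0.996, -0.092, -0.001], [-0.002, -0.003, -1.0]]
ft_force: [0.5, 1.1, -1.1]
grip_width: 0.0314
```

```bash
python3 - <<'E'
from h import *
s=state();print(s["t"],s["eef_pos"],s["ft_force"],go((.5168,.2445,.142),np.radians(-5.2)))
E
```

```text
26.4 [0.51620178 0.24389471 0.16070787] [ 0.53982933  1.10735969 -1.09785096] [-0.02, 0.01, -0.01, 0.01, 0.01, 0.37]
```

Request:
servo_tool([
  [-0.02, 0.01, 0, 0.01, 0.01, 0.08, 0.3],
  [-0.02, 0.01, 0, 0.01, 0.01, 0.16, 0.3],
  [-0.02, 0.01, 0, 0.01, 0.01, 0.2, 0.3],
  [-0.02, 0.01, 0, 0.01, 0.01, 0.2, 0.3],
])

```text
t: 26.9
eef_pos: [0.5166, 0.2443, 0.1505]
orientation: [[0.092, 0.996, 0.001], [0.996, -0.092, -0.0], [-0.0, 0.001, -1.0]]
ft_force: [-0.2, 1.8, -1.1]
grip_width: 0.0318
```

Request:
servo_tool([
  [0, 0, 0, 0, 0, 0.06, 0.3],
  [0, 0, 0, 0, 0, 0.12, 0.3],
  [0, 0, 0, 0, 0, 0.12, 0.3],
])

```text
t: 27.28
eef_pos: [0.5167, 0.2443, 0.1443]
orientation: [[0.092, 0.996, 0.001], [0.996, -0.092, -0.0], [-0.0, 0.001, -1.0]]
ft_force: [0.2, -0.3, 0.3]
grip_width: 0.0312
```

Request:
servo_tool([
  [0, 0, 0, 0, 0, 0.04, 0.3],
  [0, 0, 0, 0, 0, 0.08, 0.3],
  [0, 0, 0, 0, 0, 0.08, 0.3],
])

```text
t: 27.65
eef_pos: [0.5171, 0.2444, 0.1404]
orientation: [[0.092, 0.996, 0.002], [0.996, -0.092, 0.0], [0.0, 0.002, -1.0]]
ft_force: [2.8, 0.1, -0.9]
grip_width: 0.0316
```

Request:
servo_tool([
  [0, 0, 0, 0, 0, 0.03, 0.3],
  [0, 0, 0, 0, 0, 0.03, 0.3],
])

```text
t: 27.9
eef_pos: [0.5173, 0.2444, 0.1392]
orientation: [[0.092, 0.996, 0.002], [0.996, -0.092, 0.0], [0.001, 0.002, -1.0]]
ft_force: [2.2, 0.7, 0.7]
grip_width: 0.0318
```

Request:
servo_tool([
  [0, 0, 0, 0, 0, 0.03, 0.3],
  [0, 0, 0, 0, 0, 0.05, 0.3],
  [0, 0, 0, 0, 0, 0.05, 0.3],
])

```text
t: 28.28
eef_pos: [0.518, 0.2446, 0.1383]
orientation: [[0.092, 0.996, 0.005], [0.996, -0.092, 0.001], [0.002, 0.005, -1.0]]
ft_force: [1.8, 0.1, 5.7]
grip_width: 0.0317
```

Request:
servo_tool([
  [0, 0, 0, 0, 0, 0.03, 0.3],
  [0, 0, 0, 0, 0, 0.05, 0.3],
  [0, 0, 0, 0, 0, 0.05, 0.3],
])

```text
t: 28.65
eef_pos: [0.5184, 0.2448, 0.1379]
orientation: [[0.092, 0.996, 0.007], [0.996, -0.092, 0.002], [0.003, 0.007, -1.0]]
ft_force: [-0.1, -0.3, 9.4]
grip_width: 0.0314
```

Request:
servo_tool([
  [-0.03, 0, 0, 0, 0, 0.05, 0.3],
  [-0.05, 0, 0, 0, -0.01, 0.07, 0.3],
  [-0.05, 0, 0, 0, -0.01, 0.07, 0.3],
])

```text
t: 29.02
eef_pos: [0.518, 0.2448, 0.1347]
orientation: [[0.092, 0.996, 0.017], [0.996, -0.092, 0.002], [0.003, 0.017, -1.0]]
ft_force: [2.2, -1.0, 2.8]
grip_width: 0.0316
```

Request:
servo_tool([
  [0, 0, 0, 0, 0, 0.05, 0.3],
  [0, 0, 0, 0, 0, 0.07, 0.3],
  [0, 0, 0, 0, 0, 0.07, 0.3],
])

```text
t: 29.4
eef_pos: [0.5174, 0.2446, 0.1294]
orientation: [[0.092, 0.996, 0.014], [0.996, -0.092, 0.001], [0.002, 0.014, -1.0]]
ft_force: [1.5, -0.4, -4.6]
grip_width: 0.0315
```

Request:
servo_tool([
  [0.04, 0, 0, 0, 0, 0.03, 0.3],
  [0.08, 0, 0, 0, 0, 0.04, 0.3],
  [0.08, 0, 0, 0, 0, 0.04, 0.3],
])

```text
t: 29.78
eef_pos: [0.5175, 0.2447, 0.1291]
orientation: [[0.092, 0.996, 0.001], [0.996, -0.092, 0.003], [0.003, 0.001, -1.0]]
ft_force: [-0.5, -0.3, 6.5]
grip_width: 0.0312
```

Request:
servo_tool([
  [0, 0, 0, 0, 0, 0.03, 0.3],
  [0, 0, 0, 0, 0, 0.03, 0.3],
])

```text
t: 30.02
eef_pos: [0.5175, 0.2448, 0.1291]
orientation: [[0.092, 0.996, 0.001], [0.996, -0.092, 0.003], [0.003, 0.001, -1.0]]
ft_force: [-1.3, -1.6, 5.7]
grip_width: 0.0317
```

Firm stop at TCP 0.129, about 9 mm below the catch and at the predicted home height. I'll release, retreat and verify.

Request:
servo_tool([
  [0, 0, 0, 0, 0, 0, 0.5],
  [0, 0, 0, 0, 0, 0, 0.65],
  [0, 0, 0, 0, 0, -0.1, 0.65],
  [0, 0, 0, 0, 0, -0.7, 0.65],
  [0, 0, 0, 0, 0, -1.6, 0.8],
])

```text
t: 30.65
eef_pos: [0.5166, 0.2442, 0.2082]
orientation: [[0.092, 0.996, -0.002], [0.996, -0.092, 0.001], [0.001, -0.003, -1.0]]
ft_force: [0.8, -0.4, 0.7]
grip_width: 0.0681
```

Request:
servo_tool([
  [0, 0, 0, 0, 0, -0.5, 0.9],
  [0, 0, 0, 0, 0, -1, 0.9],
  [0, 0, 0, 0, 0, -1, 0.9],
])

```text
t: 31.02
eef_pos: [0.5174, 0.2445, 0.2609]
orientation: [[0.092, 0.996, 0.002], [0.996, -0.092, 0.003], [0.003, 0.002, -1.0]]
ft_force: [0.8, -0.3, 0.1]
grip_width: 0.0766
```

```bash
python3 look.py fin; python3 - <<'E'
from h import *
z=np.load("fin.npz");P,px=cloud("wrist",z["d"],z["M"]);r=np.hypot(P[:,0]-.5172,P[:,1]-.2447)
q=P[(r<.02)&(P[:,2]>.15)&(P[:,2]<.18)];print("cap top",np.median(q[:,2]),cv2.minEnclosingCircle(np.float32(q[:,:2])),np.linalg.lstsq(np.c_[q[:,:2],np.ones(len(q))],q[:,2],rcond=None)[0][:2])
q=P[(r>.03)&(r<.048)&(P[:,2]>.105)&(P[:,2]<.125)];print("disc",np.median(q[:,2]),np.linalg.lstsq(np.c_[q[:,:2],np.ones(len(q))],q[:,2],rcond=None)[0][:2])
p,_=read_camera("top");p0=np.load("top_p.npy")
for n,(x,y) in dict(dish=(278,165),bottle=(240,110),rack=(322,120)).items():
    a,b=[i[y-35:y+35,x-40:x+40].astype(int) for i in(p,p0)];print(n,np.abs(a-b).mean())
cv2.imwrite("pics/fin_c.png",np.vstack([z["p"][90:300,60:480,::-1],cv2.resize(p[...,::-1],(420,315))]))
E
```

```text
t 31.025 pos [0.5174 0.2445 0.2609] F [ 0.81 -0.34  0.09] w 0.0766 yaw -5.3 q6 0.47
cap top 0.15842010517002653 ((0.5162529349327087, 0.2452729344367981), 0.017422113567590714) [-0.00559348 -0.05577868]
disc 0.11257182306445665 [-0.00164626  0.00014128]
dish 22.585238095238097
bottle 19.732380952380954
rack 0.6516666666666666
```

View pics/fin_c.png

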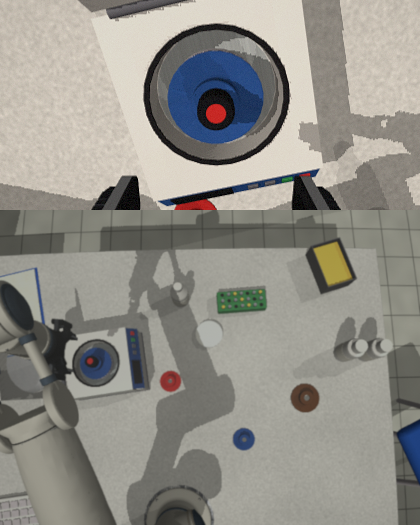

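```bash
python3 -c "
from rig import *
print(close_job())"
```

```text
the job is handed in; nothing more can be done
None
```

The centrifuge is assembled and handed in after about 31 s of robot time, with the gripper open and clear of everything. The job was done in the order asked:
1. **Rotor:** lowered onto the pin with about 4–8 N of contact, turned about 20° until it dropped, then released.
2. **Lid:** the large blue one, set down over the hub.
3. **Cap:** pushed past the spring balls at about 10 N, until it stopped firmly against the lid.

| Last height check | Measured (mm) | Nominal (mm) |
|---|---|---|
| Rotor face | 108.6 | 109 |
| Lid disc top | 112.6 | 113 |
| Cap top | 158.4 | 159 |

The rotor and lid are level. The dish, bottle and rack are where they were: the rack's image is unchanged. The dish and bottle image areas differ, which I put down to the arm's shadow, since both are still at their original pixel positions.

- **First grip missed:** the first rotor grasp closed on air without touching it. The fingertips were about 13–20 mm behind the reported TCP, not 22 mm ahead as stated, so I re-measured and gripped lower.
- **Possible pin drag:** the rotor dropped about 4° later than the hole pattern suggested. The pin may have been dragged slightly as it fell in.
- **Cap tilt:** a tilt correction in the wrong direction tipped the tool about 1° during the cap push. I corrected it before the final seating. A plane fit to the cap's top, which has a raised red centre, came out about 3° off level. I did not follow that up, because the cap's height and centre were both right.

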